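# Cover the mug, then find which way the grinder cap turns and hold it off

## Robot

A 6-joint arm with a two-finger parallel gripper is mounted at the origin on a cart in front of the work surface, level with it; the furniture and walls round the work are solid. World frame = base frame: x ahead of the robot, y to its left, z up, the work surface at z = 0. Lengths are in m, angles in rad, forces in N, time in s.
With the tool pointing down it reaches from about 0.375 to 0.925 m from the base axis. Payload 5.7 kg.
Tool frame: the origin (TCP) lies midway between the tips of the shut fingers; the grasp point (between the pads) lies 19 mm behind it; z points along the fingers, y is the line along which they close (so a half turn about z gives the same grasp; the last joint's range is limited). The gripper opens to 88 mm and grips with 3 to 60 N. Pads are 20 mm wide; open, the fingers measure 115 mm over their backs; the gripper's body (75 mm by 178 mm) begins 61 mm behind the grasp point.
Start: joints at [1.215, 0.359, 1.51, -0, 1.272, -0.115], TCP at [0.143, 0.583, 0.223] pointing down, gripper open.
Joint ranges: [-2.97, 2.97], [-1.01, 2.36], [0.21, 2.38], [-0.96, 4.11], [0.2, 2.71], [-2.98, 2.98]. Speed limits (rad/s): [2.39, 2.39, 3.14, 3.14, 3.14, 3.14].

## Interface

Orientations are given as a unit quaternion [x, y, z, w].
In Python, from bench import move_ptp, servo_line, goto_joints, move_gripper, sleep, inverse_kinematics, capture, PlanningError, close_job, spot_in, silhouettes, current_clock, current_joint_pos, current_qvel, current_joint_torque, current_position, current_orientation, current_force, current_torque, current_finger_gap, current_grip_force gives the robot as it stands. Calls block until the motion is done:
- move_ptp(position, orientation): joint-space move of the TCP to a pose.
- servo_line(position, orientation=None, rate=0.15, contact_N=None): straight line of the TCP; orientation=None keeps the orientation; rate is the mean speed in m/s. With contact_N (N) it stops when the force on the tool has changed by that much, and returns True; else False.
- goto_joints(angles): joint-space move.
- move_gripper(opening): finger opening in m; the grip force is fixed at half the most; returns when the fingers have stopped.
- sleep(seconds).
- inverse_kinematics(position, orientation): joint angles nearest the present ones, or None.
- capture(name): name is "scene" or "top" or "wrist"; returns a dict with "image" (384x512x3 uint8, blue, green, red), "range_z" (384x512 float32, m along the optical axis (not along the pixel's ray), 0 where there is no reading), "intrinsics" (3x3 intrinsics, pixels), "R" (3x3) and "t" (3): a world point X has camera coordinates R X + t. Camera axes: x right, y down, z forward; pixel columns grow to the right and rows downward; lengths in m; the calibration is good to about 2 mm. A picture is of the moment at which its call begins.
A pose or a line that the arm cannot do raises PlanningError and nothing moves.
- close_job(): hands the job in; it is judged then, once.
Trained networks look in the newest picture that a camera, given by its name, has taken for a name from the list of things; names that differ only in an ending like _2 or _b are one class to them, and where a whole thing is asked for, a point or a joint stands for the part that bears it (a point fixed in the world has none). Each returns a list of dicts, best first, with "conf" (0 to 1); they miss things now and then, are a little off and sometimes report something else, mostly with a low value. They report only what shows in the picture. A call takes as long as a camera call. They do not tell look-alikes from the thing itself.
- spot_in(camera, query): "xy" ([column, row] in pixels, amid what is visible of it).
- silhouettes(camera, query): "region" (384x512 bool, what is visible of it) and "xy" ([column, row] in pixels, amid what is visible of it).
Readings, each from a call of its own:
- current_clock(): time.
- current_joint_pos(): joint angles.
- current_qvel(): joint speeds.
- current_joint_torque(): joint torques, N m.
- current_position(): TCP position.
- current_orientation(): TCP orientation.
- current_force(): force on the tool from outside, world axes, zero at the start.
- current_torque(): the same for the moment, N m.
- current_finger_gap(): finger opening in m.
- current_grip_force(): force on a finger pad.
Only numpy, scipy, OpenCV 4.12 (cv2) and the standard library are available. Lean on these libraries where they do the work, as an engineer would, in place of code of your own. Each camera call takes 0.05 s, during which the arm holds its last target. There are 200 camera calls.

## Task

Set the wooden cover onto the mug so that it sits seated and level and keeps coffee dust out of the drink, and let go of it. Then open the bean grinder: its twist cap is not marked, so find out by trying which way it loosens, without forcing it, lift it off and finish while still holding it in the gripper, upright and at least 5 cm above the grinder's mouth, ready for someone to pour beans in. Leave the glass, lemon, peeler and spoon where they are.

Things in the scene. Friction and masses are not known exactly. Their poses are not given: they have to be found in the camera images.
- grinder: Small steel bean grinder with black neck, fixed to the worktop by its suction foot, 104 mm across at the foot, 115 mm high without the cap. Origin: centre of its foot on the worktop, z up; it does not move or turn.
- mouth (a point): Centre of the grinder's mouth, 115 mm above its foot, where the cap's disc rests; neck 61 mm across outside. Its quarter-turn thread is left- or right-handed, differing between starts, not visible: the wrong way the cap stops hard after 0.05 to 0.25 rad, the right way it turns freely to a hard stop about 1.2 rad from the grinder's x. Locked, it cannot be pulled off.
- cap: Black twist cap (about 90 g) on the grinder: disc 70 mm across, 6 mm thick, 9 mm skirt outside the neck. Origin: centre of the disc's underside, z up. Starts locked, x along the grinder's x within 0.06 rad. Turned 1.0 rad or more the right way it lifts straight up and is out of the neck after 21 mm (a stem reaches 20 mm below the disc); it does not rise while turning.
- cap_grip (a point): Middle of the straight grip bar on the cap: 50 mm long (along the cap's x), 14 mm wide (y), its sides 6 to 33 mm above the cap's origin; this point is 19 mm above that origin. Axes as the cap. Turning freely takes under 0.2 N m; more means a stop, and pressing on against it with more than about 2 N m counts as forcing.
- mug: White mug with a handle, 92 mm across at the rim, 95 mm high, 0.27 kg, loose. Origin at its foot but 15 mm off the mug's centre towards the handle, which points along the mug's -y; z up.
- mug_rim (a point): Centre of the mug's rim, 95 mm above the worktop; the mouth is about 80 mm wide inside.
- cover: Round wooden cover (120 g, loose), right way up on the worktop: flange 104 mm across, underside 8 mm above the origin, top at 12.5 to 14 mm; below it a centring plug 66 mm across, 8 mm deep, that enters the mug; on top a round knob 24 mm across from 30 to 42 mm above the origin, top at 44 mm, 16 mm across at 20 mm. Origin: centre of the plug's underside, z up.
- cover_knob (a point): Middle of the cover's knob where it is widest, 36 mm above the cover's origin.
- cover_flange (a point): Centre of the underside of the cover's flange, 8 mm above the cover's origin; it lies on the mug's rim when seated.
- glass: Bystander: clear drinking glass, 80 mm across, 91 mm high; origin at its foot.
- lemon: Bystander: lemon, 78 mm long; origin at its underside.
- peeler: Bystander: peeler lying flat, 170 mm long; origin at its underside.
- spoon: Bystander: wooden spoon lying flat, 208 mm long; origin at its underside.
Things that resemble listed ones, but are neither listed nor needed, are in the scene too. Leave any red look-alike of the cap alone.

How it is judged:
By the outcome, as a careful person would: the job done as asked, in the order asked, and still so for the second after the job is handed in, while the arm keeps its last pose, push and grip.
It also fails if it takes over 64 s, if anything falls off the work surface, if the arm or the gripper's body presses on something with over 40 N, if the wrist force passes 120 N, or if a joint passes its speed limit or range.

## Working session

There is one attempt and no reset: what is moved stays moved. The work goes in short steps, each a Python script; the robot and the scene stay as the last script left them, time stands still between calls to the robot, and variables do not carry over. Pictures are saved under pics/ and viewed, at most 10 in all, crops included, and the job is handed in when it is done.

```bash
ls; mkdir -p pics
cat > h.py <<'E'
import numpy as np, cv2
from bench import *
def world(c, m=None):
    """Nx3 world points of masked pixels"""
    z=c["range_z"]; K=c["intrinsics"]
    ok=(z>0) if m is None else (m&(z>0))
    v,u=np.nonzero(ok); d=z[v,u]
    P=np.stack([(u-K[0,2])/K[0,0]*d,(v-K[1,2])/K[1,1]*d,d],1)
    return (P-np.array(c["t"]))@np.array(c["R"]), np.stack([u,v],1)
E
python3 - <<'E'
from h import *
ims=[]
for n in ["scene","top"]:
    c=capture(n); ims.append(c["image"])
    for q in ["grinder","cap","mug","cover","glass","lemon","peeler","spoon"]:
        for s in silhouettes(n,q):
            if s["conf"]<.2: continue
            P,_=world(c,s["region"])
            if len(P): print(n,q,round(s["conf"],2),np.round(s["xy"]),len(P),"med",np.median(P,0).round(3),"lo",np.percentile(P,2,0).round(3),"hi",np.percentile(P,98,0).round(3))
cv2.imwrite("pics/a.png",cv2.resize(ims[0],(800,600)));cv2.imwrite("pics/b.png",cv2.resize(ims[1],(800,600)))
print(current_clock(),current_orientation())
E
```

```text
pics
scene grinder 0.93 [230. 190.] 1072 med [0.48  0.198 0.058] lo [0.452 0.178 0.006] hi [0.535 0.25  0.097]
scene cap 0.93 [165. 184.] 448 med [0.371 0.363 0.026] lo [0.343 0.339 0.011] hi [0.407 0.4   0.054]
scene cap 0.74 [231. 166.] 491 med [0.494 0.219 0.121] lo [0.469 0.194 0.106] hi [0.529 0.256 0.149]
scene cap 0.7 [279. 261.] 1244 med [ 0.44  -0.031  0.013] lo [ 0.399 -0.072  0.009] hi [0.491 0.021 0.044]
scene mug 0.74 [295. 193.] 346 med [0.607 0.096 0.045] lo [0.584 0.079 0.021] hi [0.64  0.121 0.055]
scene mug 0.68 [378. 293.] 2208 med [ 0.531 -0.242  0.057] lo [ 0.469 -0.289  0.007] hi [ 0.556 -0.179  0.095]
scene cover 0.78 [281. 264.] 1219 med [ 0.44  -0.031  0.013] lo [ 0.398 -0.072  0.01 ] hi [0.489 0.021 0.044]
scene glass 0.71 [340. 205.] 1116 med [ 0.656 -0.021  0.058] lo [ 0.62  -0.056  0.008] hi [0.696 0.018 0.091]
scene lemon 0.59 [294. 194.] 391 med [0.609 0.096 0.043] lo [ 0.584  0.079 -0.002] hi [0.674 0.152 0.055]
scene peeler 0.64 [295. 348.] 754 med [ 0.326 -0.204  0.012] lo [ 0.283 -0.246  0.005] hi [ 0.402 -0.133  0.017]
scene spoon 0.6 [214. 226.] 4
[... 376 characters left out ...]
p mug 0.67 [368. 192.] 1159 med [ 0.521 -0.258  0.039] lo [ 0.473 -0.29   0.003] hi [ 0.556 -0.179  0.095]
top glass 0.83 [283. 140.] 781 med [ 0.67  -0.021  0.018] lo [ 0.623 -0.055  0.006] hi [0.697 0.016 0.093]
top glass 0.22 [187. 195.] 582 med [0.504 0.224 0.121] lo [0.473 0.195 0.115] hi [0.537 0.256 0.15 ]
top lemon 0.56 [235. 156.] 433 med [0.618 0.105 0.046] lo [ 0.587  0.081 -0.002] hi [0.654 0.133 0.057]
top peeler 0.65 [344. 262.] 432 med [ 0.333 -0.199  0.011] lo [ 0.287 -0.243 -0.002] hi [ 0.397 -0.138  0.018]
top spoon 0.78 [213. 238.] 368 med [0.394 0.16  0.008] lo [0.29  0.127 0.001] hi [0.43  0.26  0.014]
0.9 [ 1.20098100e-01  9.92762029e-01 -2.09974538e-05  8.00969069e-07]
```

View pics/a.png

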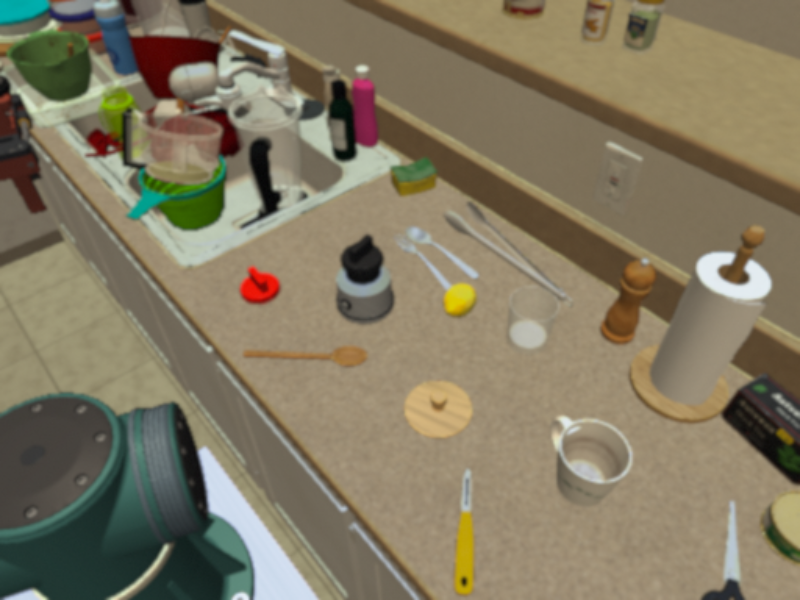

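View pics/b.png

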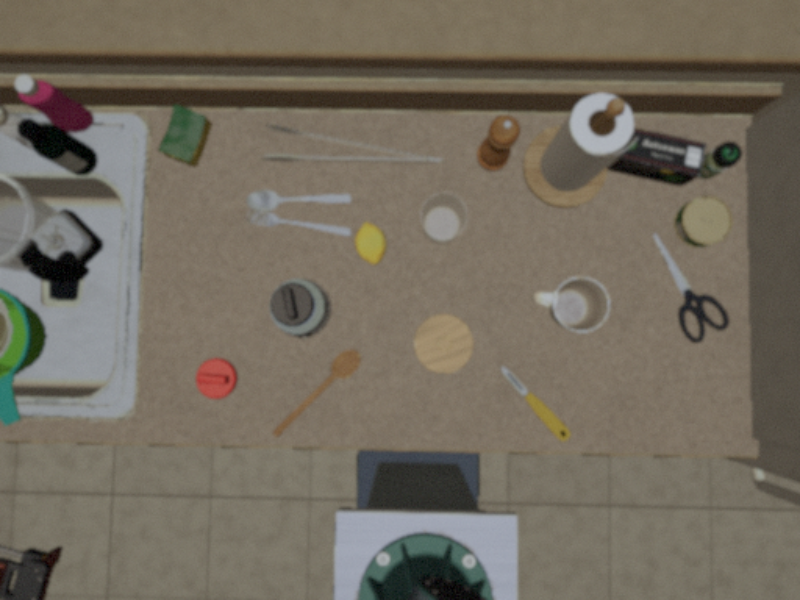

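The scene shows two twist caps: a red one lying on the worktop (scene 260,288; top 216,378), which is the look-alike, and a black one on the grinder (scene 362,258; top 295,303), which is the target. The wooden disc with the small knob (scene 438,408) fits the cover. The jar lid (top 705,220) and the paper-towel base do not. The white mug with a handle is at scene (590,460).

```bash
cat > m.py <<'E'
from h import *
from scipy.optimize import least_squares
def circ(P,r):
    # centre of circle of known radius from edge points (hull)
    h=cv2.convexHull(P[:,:2].astype(np.float32))[:,0]
    f=least_squares(lambda c:np.hypot(*(h-c).T)-r,h.mean(0),loss="soft_l1",f_scale=.001)
    return f.x.round(4),cv2.minEnclosingCircle(h)
def sel(P,c,r,z0,z1): return P[(np.hypot(*(P[:,:2]-c).T)<r)&(P[:,2]>z0)&(P[:,2]<z1)]
if __name__=="__main__":
  crops=[]
  for n in ["scene","top"]:
    c=capture(n); P,_=world(c)
    for nm,c0,r,z0,z1,R in [("flange",(.443,-.025),.07,.009,.018,.052),("knob",(.443,-.025),.04,.036,.05,.012),("rim",(.515,-.25),.07,.088,.1,.046),("disc",(.503,.225),.05,.117,.125,.035),("bar",(.503,.225),.05,.138,.156,.025)]:
        Q=sel(P,np.array(c0),r,z0,z1)
        if len(Q)<5: print(n,nm,len(Q)); continue
        f,e=circ(Q,R); print(n,nm,len(Q),"fit",f,"enc",np.round(e[0],4),round(e[1],4),"mean",Q.mean(0).round(4))
        if nm=="bar": print("  minrect",cv2.minAreaRect(Q[:,:2].astype(np.float32)),"pca",np.linalg.svd(Q[:,:2]-Q[:,:2].mean(0))[2][0])
    I=c["image"]
    for (x,y) in ([(232,170),(281,262),(378,293)] if n=="scene" else [(190,195),(284,220),(368,192)]):
        crops.append(cv2.resize(I[y-38:y+38,x-33:x+33],(264,298),interpolation=cv2.INTER_CUBIC))
  cv2.imwrite("pics/c.png",np.vstack([np.hstack(crops[:3]),np.hstack(crops[3:])]))
E
python3 m.py
```

```text
scene flange 1124 fit [ 0.4457 -0.0255] enc [ 0.4459 -0.0259] 0.0529 mean [ 0.4426 -0.0283  0.0128]
scene knob 79 fit [ 0.4451 -0.0259] enc [ 0.4443 -0.0258] 0.0121 mean [ 0.4442 -0.0272  0.0427]
scene rim 320 fit [ 0.5133 -0.2468] enc [ 0.513  -0.2464] 0.0474 mean [ 0.5155 -0.2471  0.0928]
scene disc 251 fit [0.5019 0.2262] enc [0.5016 0.2257] 0.0351 mean [0.4989 0.218  0.1207]
scene bar 106 fit [0.5018 0.2351] enc [0.5029 0.2256] 0.0248 mean [0.5012 0.2244 0.1459]
  minrect ((0.5023373961448669, 0.22668983042240143), (0.04871534928679466, 0.01581471972167492), 14.783995628356934) pca [-0.98194773 -0.18915246]
top flange 944 fit [ 0.4467 -0.0249] enc [ 0.447  -0.0251] 0.0517 mean [ 0.447  -0.0251  0.0128]
top knob 63 fit [ 0.4468 -0.0254] enc [ 0.4468 -0.0252] 0.0117 mean [ 0.4468 -0.025   0.0431]
top rim 159 fit [ 0.515  -0.2469] enc [ 0.5147 -0.242 ] 0.0513 mean [ 0.5171 -0.2513  0.093 ]
top disc 427 fit [0.505  0.2273] enc [0.5048 0.2273] 0.0354 mean [0.504  0.2266 0.1207]
top bar 119 fit [0.5058 0.2166] enc [0.5044 0.2269] 0.0249 mean [0.5042 0.2267 0.1471]
  minrect ((0.5042322278022766, 0.22717419266700745), (0.048997025936841965, 0.01475051511079073), 13.901119232177734) pca [-0.97172367 -0.23612097]
```

View pics/c.png

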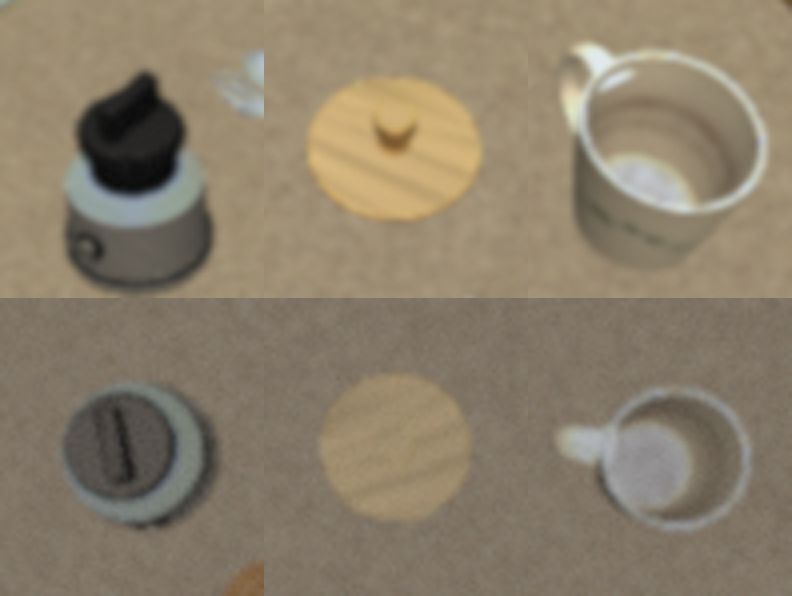

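The crop confirms the targets: black cap with a bar on the steel grinder, wooden disc with a knob, and the white mug, open. I'll pick up the cover now.

```bash
cat >> h.py <<'E'
from scipy.spatial.transform import Rotation as Ro
def quat(a): return (Ro.from_euler("z",a)*Ro.from_euler("x",np.pi)).as_quat()
E
python3 - <<'E'
from h import *
for n,p,aa in [("cover",[.446,-.0253,.1],np.arange(-3,3.2,.5)),("cap",[.5035,.2268,.13],.24+np.array([-1.25,0,1.25,np.pi-1.25,np.pi,np.pi+1.25]))]:
    for a in aa:
        q=inverse_kinematics(p,quat(a)); print(n,round(a,2),None if q is None else np.round(q,2)) if n=="cap" or abs(a)>2.4 else 0
C=np.array([.446,-.0253]); q=quat(np.pi)
move_ptp([*C,.12],q)
servo_line([*C,.0195],q,rate=.1,contact_N=8)
print(current_position(),current_force())
move_gripper(0.0)
print(current_finger_gap(),current_grip_force())
f0=current_force(); servo_line([*C,.16],q,rate=.12); sleep(.2)
print(current_finger_gap(),np.array(current_force())-f0,current_clock())
c=capture("scene"); cv2.imwrite("pics/d.png",c["image"])
E
```

```text
cover -3.0 [-0.21  0.31  1.97  0.    0.86 -1.92]
cover -2.5 [-0.21  0.31  1.97  0.    0.86 -2.42]
cover 2.5 [-0.21  0.31  1.97  0.    0.86 -1.14]
cover 3.0 [-0.21  0.31  1.97  0.    0.86 -1.64]
cap -1.01 [ 0.3   0.39  1.72 -0.    1.03  2.88]
cap 0.24 [ 0.3   0.39  1.72 -0.    1.03  1.63]
cap 1.49 [ 0.3   0.39  1.72 -0.    1.03  0.38]
cap 2.13 [ 0.3   0.39  1.72  0.    1.03 -0.26]
cap 3.38 [ 0.3   0.39  1.72  0.    1.03 -1.51]
cap 4.63 [ 0.3   0.39  1.72  0.    1.03 -2.76]
[ 0.4464187  -0.02535168  0.01987387] [ 0.1545629   0.67132262 -0.02237444]
0.02298948292286709 29.999909726902843
0.02318029608475856 [-0.72108497 -0.11552464 -0.76301828] 7.1417
```

View pics/d.png

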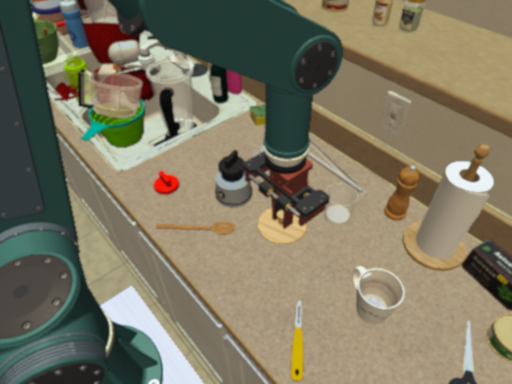

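The cover is in the gripper at (283,222). I'll check its tilt and offset, then place it.

Run:
```python
from h import *
from m import sel,circ
def flange(zt,c0):
    for n in ["scene","top"]:
        c=capture(n);P,_=world(c); Q=sel(P,np.array(c0),.058,zt-.012,zt+.012)
        if len(Q)<60: print(n,len(Q)); continue
        A=np.c_[Q[:,:2]-c0,np.ones(len(Q))]; s=np.linalg.lstsq(A,Q[:,2],rcond=None)[0]
        r=abs(A@s-Q[:,2])<.003; s=np.linalg.lstsq(A[r],Q[r,2],rcond=None)[0]
        print(n,len(Q),r.sum(),"slope,z",s.round(3),"circ",circ(Q[r],.052))
C=current_position()[:2]
flange(.153,C)
M=np.array([.514,-.2468]); q=quat(np.pi)
move_ptp([*M,.17],q)
flange(.163,M)
hit=servo_line([*M,.128],q,rate=.08); f0=current_force()
hit=servo_line([*M,.1],q,rate=.03,contact_N=4)
print(hit,current_position(),np.array(current_force())-f0,current_clock())
flange(current_position()[2]-.007,M)
cv2.imwrite("pics/e.png",capture("scene")["image"][220:380,280:480].repeat(3,0).repeat(3,1))
```

```text
scene 993 924 slope,z [0.009 0.004 0.153] circ (array([ 0.4456, -0.0255]), ((0.4447023570537567, -0.025503749027848244), 0.05215580761432648))
top 5
scene 1507 1420 slope,z [0.001 0.003 0.163] circ (array([ 0.5126, -0.2453]), ((0.5122860670089722, -0.24531228840351105), 0.052272915840148926))
top 252 224 slope,z [0.008 0.031 0.162] circ (array([ 0.5135, -0.2466]), ((0.5141136050224304, -0.2433059960603714), 0.051656827330589294))
True [ 0.51387408 -0.24669868  0.10617214] [-0.76168338  0.49998127  7.38207674] 9.7
scene 1344 1252 slope,z [0.003 0.002 0.099] circ (array([ 0.5132, -0.2469]), ((0.5130574703216553, -0.24669136106967926), 0.0517653189599514))
top 222 181 slope,z [0.006 0.023 0.099] circ (array([ 0.5139, -0.2481]), ((0.5151068568229675, -0.24463434517383575), 0.05144350230693817))
```

View pics/e.png

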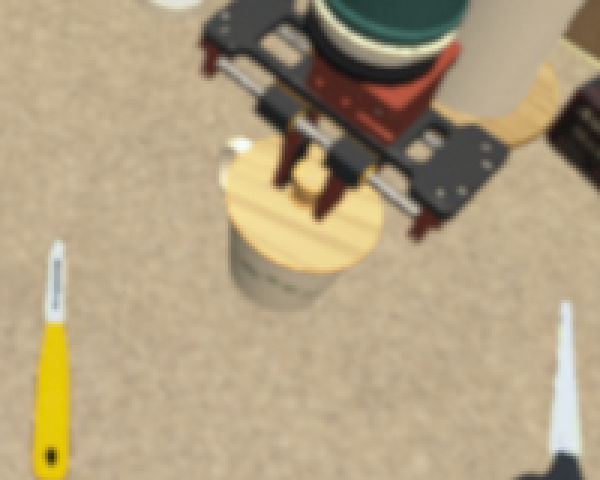

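The cover reads level, with slopes under 0.01 in the scene view, and sits at the height expected when seated. I'll release it, verify, and move to the cap.

Run:
```python
from h import *
from m import sel,circ
M=np.array(current_position()); q=quat(np.pi)
move_gripper(.06)
servo_line([M[0],M[1],.2],q,rate=.15)
C=np.array([.5035,.2268]); a=np.pi+.243
move_gripper(.05)
move_ptp([*C,.21],quat(a))
for n in ["scene","top"]:
    c=capture(n);P,_=world(c)
    Q=sel(P,M[:2],.06,.095,.107); A=np.c_[Q[:,:2]-M[:2],np.ones(len(Q))]
    print(n,len(Q),np.linalg.lstsq(A,Q[:,2],rcond=None)[0].round(4),circ(Q,.052)[0])
    cv2.imwrite("pics/f.png",c["image"])
    Q=sel(P,M[:2],.03,.12,.14); print(" knob",len(Q),Q.mean(0).round(4))
c=capture("wrist");P,_=world(c)
for nm,z0,z1,R in [("disc",.117,.125,.035),("bar",.14,.156,.025)]:
    Q=sel(P,C,.05,z0,z1)
    if len(Q)>5: print(nm,len(Q),circ(Q,R)[0],cv2.minAreaRect(Q[:,:2].astype(np.float32)),Q[:,2].mean())
print(current_clock())
```

```text
scene 1682 [ 0.005  -0.0006  0.0996] [ 0.5138 -0.2465]
 knob 133 [ 0.5103 -0.2473  0.1286]
top 1162 [-0.0003 -0.0041  0.0992] [ 0.5146 -0.2469]
 knob 77 [ 0.5141 -0.2455  0.1293]
disc 4568 [0.5038 0.2252] ((0.5031792521476746, 0.22498774528503418), (0.0702894851565361, 0.07154815644025803), 18.2109317779541) 0.12225485463306926
bar 1325 [0.501 0.231] ((0.5036802291870117, 0.22516140341758728), (0.0496278740465641, 0.0140142310410738), 20.752840042114258) 0.1489662327639831
13.65
```

View pics/f.png

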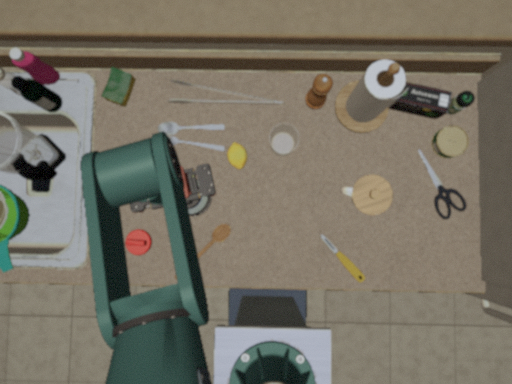

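The cover sits level on the mug at (372,195), slopes under 0.5%. The wrist view gives a sharper bar angle, which I'll cross-check before gripping. Then I'll test the thread in small steps with a torque guard.

```bash
cat > t.py <<'E'
from h import *
C=np.array([.5036,.2258]); Z=.1255
def turn(a0,d,lim,step,tmax=.45):
    """rotate in small steps from yaw a0 by sign d up to lim; stop on torque. returns angle turned, torque"""
    t0=current_torque()[2]; n=0; tz=0
    p=np.array(current_position())
    while n<lim-1e-6:
        n=min(n+step,lim); servo_line(TP,quat(a0+d*n),rate=.15)
        tz=current_torque()[2]-t0
        print(round(d*n,3),round(tz,3),end=" | ")
        if abs(tz)>tmax: break
    print(); return d*n,tz
E
python3 - <<'E'
from t import *
import t
from m import sel
c=capture("wrist");P,_=world(c)
cv2.imwrite("pics/g.png",c["image"])
Q=sel(P,C,.05,.145,.156)[:,:2]
pc=np.linalg.svd(Q-Q.mean(0),full_matrices=False)[2][0]; b=np.arctan(pc[1]/pc[0])
r=cv2.minAreaRect(Q.astype(np.float32)); print("pca",b,"rect",r, Q.mean(0))
a=np.pi+b
if .2<b<.4:
    move_ptp([*C,.17],quat(a)); servo_line([*C,Z],quat(a),rate=.08,contact_N=6)
    print(current_position(),current_force(),current_torque())
    move_gripper(0.0); sleep(.1)
    print(current_finger_gap(),current_grip_force(),current_force(),current_torque(),current_joint_pos()[5],current_clock())
E
```

```text
pca 0.3609374467877172 rect ((0.5036712288856506, 0.22518318891525269), (0.04954476282000542, 0.013946431688964367), 20.769176483154297) [0.50260227 0.22486628]
[0.5039115  0.22590675 0.12582477] [-0.74094318  0.34746285 -0.0357495 ] [ 0.00481165  0.02604969 -0.00324897]
0.01385569346866056 30.000338852405548 [-1.79241789  2.26964709  1.48429572] [ 0.3258963   0.196312   -0.00199579] -1.6353867688033723 15.4417
```

View pics/g.png

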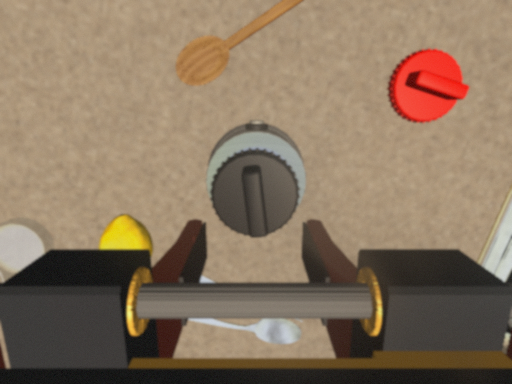

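The bar is held squarely (gap 13.9 mm; wrist view shows the black cap at (255,195)). Next I'll test counter-clockwise.

Run:
```python
from t import *
import t
b=.3609; a=np.pi+b
t.TP=[*C,Z]
n,tz=turn(a,1,.36,.03)
print(n,tz,current_torque(),current_force(),current_finger_gap(),current_clock())
if abs(tz)>.45:
    servo_line(t.TP,quat(a),rate=.15); print("back",current_torque())
```

```text
0.03 0.096 | 0.06 0.1 | 0.09 0.038 | 0.12 0.064 | 0.15 0.071 | 0.18 -0.018 | 0.21 0.073 | 0.24 0.011 | 0.27 0.017 | 0.3 -0.043 | 0.33 0.08 | 0.36 -0.011 | 
0.36 -0.011393000056261 [ 0.90254549 -0.36528103 -0.01338879] [2.1567637  4.94369912 3.16693907] 0.014199355971870085 18.4417
```

It has turned freely past 0.25 rad, so it loosens counter-clockwise. I'll carry on to about 1.1 rad and try a gentle lift.

Run:
```python
from t import *
import t
a=np.pi+.3609; t.TP=[*C,Z]
n,tz=turn(a+.36,1,.75,.075)
A=a+.36+n
print(n,tz,current_torque(),current_force(),current_finger_gap(),current_joint_pos()[5],A)
if n>.65:
    hit=servo_line([*C,Z+.006],quat(A),rate=.03,contact_N=12)
    print(hit,current_position(),current_force(),current_finger_gap(),current_clock())
    if not hit:
        hit=servo_line([*C,Z+.03],quat(A),rate=.04,contact_N=12)
        print(hit,current_position(),current_force(),current_finger_gap(),current_clock())
```

```text
0.075 0.24 | 0.15 0.175 | 0.225 0.159 | 0.3 0.142 | 0.375 0.069 | 0.45 0.17 | 0.525 0.161 | 0.6 0.147 | 0.675 0.156 | 0.75 -0.039 | 
0.7499999999999999 -0.03933193480700323 [ 0.48087847 -0.84215165 -0.05272073] [4.59557853 2.06062948 3.20473   ] 0.013807114686120569 -2.7411155712487516 4.6124926535897925
False [0.50363256 0.22530169 0.13109492] [ 5.50746772  0.41956495 -0.46982288] 0.013671081703951727 21.2917
False [0.50327182 0.22569229 0.15542043] [-0.03748668  0.04567405  0.84785001] 0.01414990411171801 22.0417
```

Run:
```python
from t import *
from m import sel
A=4.6125
servo_line([*C,Z+.1],quat(A),rate=.1); sleep(.5)
print(current_position(),current_force(),current_finger_gap(),current_grip_force(),current_clock())
c=capture("scene"); I=c["image"]
s=[x for x in silhouettes("scene","cap")]
P,_=world(c)
for x in s:
    print(round(x["conf"],2),x["xy"],np.median(world(c,x["region"])[0],0).round(3))
Q=sel(P,C,.04,.2,.224); print(len(Q),np.percentile(Q,[2,50,98],0).round(3))
Q=sel(P,np.array([.514,-.2468]),.06,.095,.107); B=np.c_[Q[:,:2]-[.514,-.2468],np.ones(len(Q))]; print("cover",np.linalg.lstsq(B,Q[:,2],rcond=None)[0].round(4))
cv2.imwrite("pics/i.png",cv2.resize(I[60:260,130:400],(800,592),interpolation=cv2.INTER_CUBIC))
```

```text
[0.50358564 0.22578502 0.22537796] [ 0.03671094  0.29390102 -0.62102913] 0.013959690898059643 29.99986320734024 23.3917
0.82 [230.3, 133.1] [0.494 0.209 0.22 ]
0.71 [166.1, 184.3] [0.372 0.362 0.026]
370 [[0.468 0.191 0.207]
 [0.489 0.21  0.22 ]
 [0.533 0.252 0.223]]
cover [ 0.0023 -0.0006  0.0996]
```

View pics/i.png

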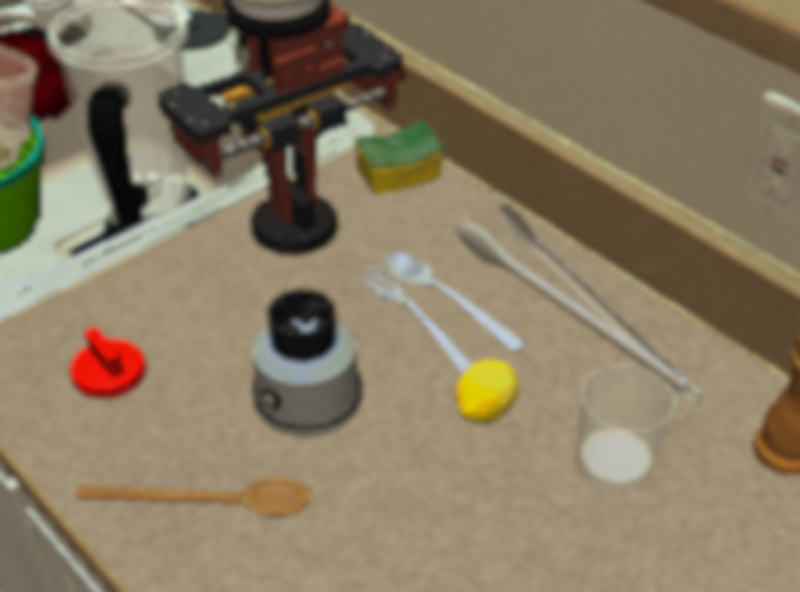

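The picture shows the cap held upright at crop (293,222), with the grinder mouth open below it at (303,320). The bystanders have not moved and the cover is still level, so I'm handing in.

```bash
python3 -c "
from bench import *
print(close_job())"
```

```text
the job is handed in; nothing more can be done
None
```

The cover is seated level on the mug and released; the grinder cap loosened counter-clockwise without forcing, and the gripper holds it upright about 10 cm above the mouth; the job is handed in.

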